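# Slide the tin round the tape roll and the glass and press it home in its berth

## Robot

A 6-joint arm with a two-finger parallel gripper is mounted at the origin on a cart in front of the work surface, level with it; the furniture and walls round the work are solid. World frame = base frame: x ahead of the robot, y to its left, z up, the work surface at z = 0. Lengths are in mm, angles in rad, forces in N, time in s.
With the tool pointing down it reaches from about 400 to 925 mm from the base axis. Payload 12.5 kg.
Tool frame: the origin (TCP) lies midway between the tips of the shut fingers; the grasp point (between the pads) lies 19 mm behind it (env.tcp_to_grasp is the distance from the TCP to the grasp point, in mm); z points along the fingers, y is the line along which they close (so a half turn about z gives the same grasp; the last joint's range is limited). The gripper opens to 95 mm and grips with 3 to 60 N. Pads are 20 mm wide; open, the fingers measure 119 mm over their backs; the gripper's body (75 mm by 180 mm) begins 59 mm behind the grasp point.
Start: joints at [-1.384, 0.491, 1.559, -0, 1.092, -0.106], TCP at [180.42, -598.413, 193.861] pointing down, gripper open.
Joint ranges: [-3.1, 3.1], [-0.84, 2.19], [0.05, 2.79], [-1.13, 4.28], [0.06, 2.93], [-2.69, 2.69]. Speed limits (rad/s): [2.22, 2.22, 2.79, 3.14, 3.14, 3.14].

## Interface

Orientations are given as [roll, pitch, yaw] about the fixed x, y, z axes, in that order (R = Rz(yaw) Ry(pitch) Rx(roll)).
In Python, from cell import env gives the robot as it stands. The module is installed in compiled form; this text tells all that it offers.
- The arm moves only by the tool step_arm, never from a script. Its argument "plan" is a list that holds one entry, the list of rows, each a list of 5 numbers: the shift along the tool's x, y, z in mm, then the turn about the tool's z in degrees, then the opening, from -1 (shut) to 1 (fully open). A call has 1 to 8 rows; each row is the pose to reach, as a shift and turn from the pose commanded when the call began, along the tool's axes at that moment; what a row does not reach only later rows make up. A row lasts 1/12 s, in which the tool goes at most 41.7 mm and 7.16 degrees, less where a joint would pass 70% of its speed; a pose out of reach is approached as far as the arm can. A call with a gripper value outside its range is refused whole. The fingers move at their own pace and stop on an object; the grip force is fixed at half the most. Time passes only in rows, so rows that repeat a pose let the fingers close. It gives the time, the measured TCP pose, the force, the opening and the grip force at its end, in the units of the state.
- env.state(): the state, without advancing time (a new reading comes with each control period).
- env.read_camera(name): name is "scene" or "top"; returns the picture (384x512x3 uint8, blue, green, red); there is no depth.
- env.get_calibration(name): a dict with "K" (3x3 intrinsics, pixels), "extrinsics" (4x4, takes a point from world to camera coordinates). Camera axes: x right, y up, looking along -z (the intrinsics and any distortion apply to the point x, -y, -z); pixel columns grow to the right and rows downward; lengths in mm; the calibration is good to about 2 mm. A picture is of the moment at which its call begins. get_calibration takes no time and is no camera call.
- env.job_done(): hands the job in; it is judged then, once.
The state is a dict: "t": time; "joints": joint angles; "qvel": joint speeds; "tau": joint torques, N m; "eef_pos": TCP position; "tcp_rot": TCP orientation; "ft_force": force on the tool from outside, world axes, zero at the start; "moment": the same for the moment, N m; "opening": opening from 0.0 (shut) to 1.0 (fully open); "grip_force": force on a finger pad.
Only numpy, scipy, OpenCV 4.12 (cv2) and the standard library are available. Lean on these libraries where they do the work, as an engineer would, in place of code of your own. Each camera call takes 0.05 s, during which the arm holds its last target. There are 200 camera calls.

## Task

Push the flat tin along the worktop, between the roll of tape and the upturned glass without touching either of them, and into the wooden berth; keep it flat on the worktop all the way. Press it gently against the sprung pad at the back of the berth until the pad has clearly given, to about half of its travel, and hold it there for a moment; do not push the pad down to its end, and do not press it with the fingers. Then let go so that the tin stays in the berth standing against the pad, and leave the mug and the spice jar where they are.

Things in the scene. Friction and masses are not known exactly. Their poses are not given: they have to be found in the camera images.
- tin: The flat round tin to be pushed, plain cylinder 86.4 mm in diameter and 40 mm high, 0.19 to 0.35 kg, too wide to be grasped; loose, stands on the worktop right of the robot. Origin at the centre of its underside, z up. It can be pushed stably with two fingertips set about 50 mm apart.
- tape: Roll of brown packing tape lying flat, 93 mm in diameter, 48 mm high, fixed to the worktop; an obstacle on the way. Origin at the centre of its underside. Tape and glass stand one after the other along y, about 0.21 m apart, one farther from the robot and one nearer to it by about 0.11 m (which is which changes); the tin passes between the two.
- glass: Clear drinking glass standing upside down, 76 mm in diameter, 86 mm high, fixed to the worktop; the other obstacle. Origin at the centre of its underside.
- berth: Wooden berth fixed to the worktop at the left: two parallel rails, 28 mm high, 10 mm thick, 96 mm apart inside, straight from x = 0 to 150 mm, with a mouth that flares from x = 0 to 130 mm wide at x = -33. No floor: the tin slides on the worktop. Origin on the worktop, midway between the rails where the straight part begins; +x points into the berth (about world +y), z up.
- stop_front (a point): Point on the worktop midway between the berth's rails, 58 mm in (berth x = 58 mm): the foremost place of the face of the sprung pad. The pad (white, 60 mm wide, 22 mm high) sits on an adjustable wooden stop clamped elsewhere each time: its unpressed face lies 0 to 34 mm farther in than this point, and must be felt or seen.
- stop_rear (a point): Point on the worktop midway between the rails at berth x = 92 mm: the rearmost place of the unpressed pad's face. The pad gives up to 12 mm in +x under a damped spring of 1.5 N/mm without preload (half travel 9 N, its end 18 N). Pushing the tin over the worktop takes another 1 to 4 N. At the pad, the tin's centre is 43 mm in front of the face.
- mug: Patterned mug 92 mm across, 95 mm high, loose bystander at the far left; origin at the centre of its underside. Leave alone.
- spice: Spice jar 44 mm in diameter, 105 mm high, loose bystander at the back of the worktop; origin at the centre of its underside. Leave alone.
There are look-alikes about, which are no part of the job. There is more than one size of the tin; the job needs the smaller.

How it is judged:
By the outcome, as a careful person would: the job done as asked, in the order asked, and still so for the second after the job is handed in, with the robot touching nothing.
It also fails if it takes over 72 s, if anything falls off the work surface, if the arm or the gripper's body presses on something with over 40 N, if the wrist force passes 120 N, or if a joint passes its speed limit or range.

## Working session

There is one attempt and no reset: what is moved stays moved. The work goes in short steps, Python scripts to look and compute and a tool call to move; the robot and the scene stay as the last step left them, time stands still between calls to the robot, and variables do not carry over. Pictures are saved under pics/ and viewed, at most 10 in all, crops included, and the job is handed in when it is done.

Besides the shell and the picture viewer there is one more tool, called as name([rows], argument=value, ...), one row to a line, values as JSON. step_arm: Moves the arm, as the interface text tells. Its arguments: {"type":"object","properties":{"plan":{"type":"array"}},"required":["plan"]}

```bash
mkdir -p pics; cat > h.py <<'E'
import numpy as np, cv2
from cell import env
def px2w(cam,u,v,z):
    c=env.get_calibration(cam);K=np.array(c["K"]);T=np.array(c["extrinsics"])
    d=np.linalg.inv(K)@[u,v,1];d=np.array([d[0],-d[1],-d[2]])
    R=T[:3,:3];o=-R.T@T[:3,3];w=R.T@d
    return o+w*(z-o[2])/w[2]
def w2px(cam,p):
    c=env.get_calibration(cam);K=np.array(c["K"]);T=np.array(c["extrinsics"])
    q=T[:3,:3]@np.array(p,float)+T[:3,3];q=K@[q[0],-q[1],-q[2]];return q[:2]/q[2]
E
python3 - <<'E'
from h import *
for n in("scene","top"):
    i=env.read_camera(n);cv2.imwrite(f"pics/{n}0.png",cv2.resize(i,(768,576),interpolation=cv2.INTER_CUBIC))
    c=env.get_calibration(n);print(c)
print(env.state())
E
```

```text
{'K': array([[491.20035015,   0.        , 256.46443029],
       [  0.        , 491.20035015, 192.87223709],
       [  0.        ,   0.        ,   1.        ]]), 'extrinsics': array([[-8.45622681e-01, -5.33730475e-01, -7.35262741e-03,
         5.06806056e+02],
       [ 2.86324688e-01, -4.65181296e-01,  8.37630309e-01,
        -1.54945164e+02],
       [-4.50489128e-01,  7.06213949e-01,  5.46188066e-01,
        -1.71975556e+03],
       [ 0.00000000e+00,  0.00000000e+00,  0.00000000e+00,
         1.00000000e+00]])}
{'K': array([[376.8591389 ,   0.        , 258.41400756],
       [  0.        , 376.8591389 , 184.62237531],
       [  0.        ,   0.        ,   1.        ]]), 'extrinsics': array([[ 2.43504191e-01, -9.69890349e-01, -4.29178919e-03,
        -5.24586154e+01],
       [ 9.42208983e-01,  2.35499969e-01,  2.38289735e-01,
        -5.44511591e+02],
       [-2.30104198e-01, -6.20683115e-02,  9.71184629e-01,
        -1.27757473e+03],
       [ 0.00000000e+00,  0.00000000e+00,  0.00000000e+00,
         1.00000000e+00]])}
{'t': 0.1, 'joints': array([-1.38361237e+00,  4.91464946e-01,  1.55933247e+00,  1.05444036e-05,
        1.09168451e+00, -1.05621041e-01]), 'qvel': array([ 0.00125689, -0.00156156, -0.00246875, -0.000169  , -0.00140134,
        0.00136691]), 'tau': array([ 7.92476640e-04, -6.13623619e+01, -2.58605880e+01,  6.94141164e-02,
        4.70363908e-02, -5.83844644e-05]), 'eef_pos': array([ 180.37345884, -598.19616242,  193.3608185 ]), 'tcp_rot': array([-3.14070932e+00, -1.03052259e-04,  2.92800086e-01]), 'ft_force': array([0.1256353 , 0.08439566, 1.17079487]), 'moment': array([-0.04857113, -0.00592337,  0.02455417]), 'grip_force': 0.0, 'opening': 1.0039370770118665}
```

View pics/top0.png

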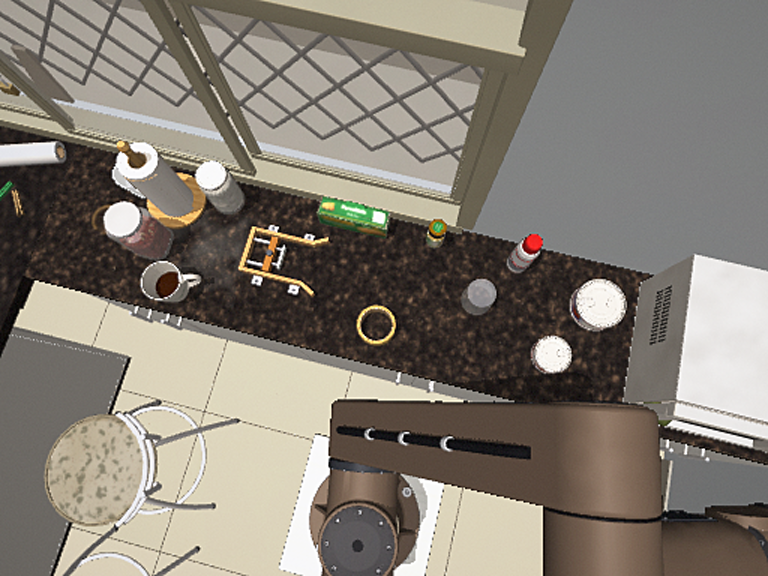

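View pics/scene0.png

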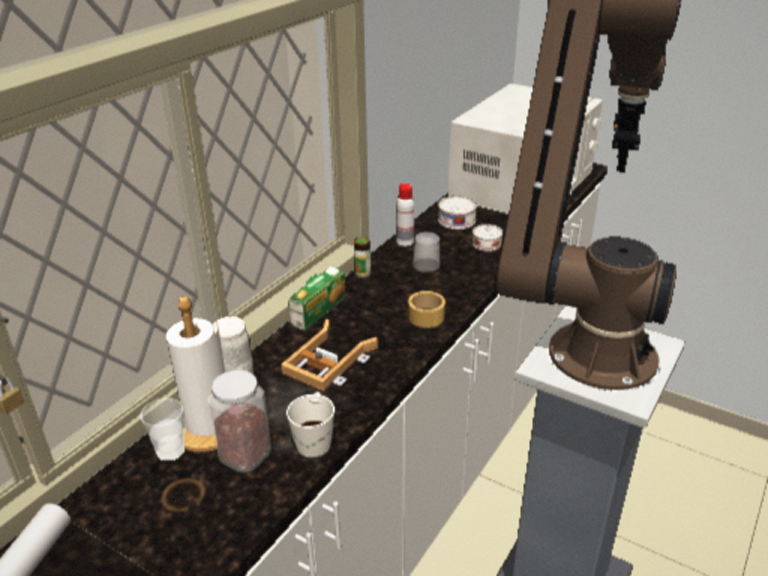

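Top view: the candidates for the tin are the small one at (551,354) and the larger look-alike at (599,303). The tape is at (377,325), the glass at (479,296), the berth around (285,260) with its mouth to the right, the mug at (168,282) and the spice jar probably at (436,233). Next, close crops to check the choice.

```bash
python3 - <<'E'
from h import *
i=env.read_camera("top")
a=i[140:205,150:250]; cv2.imwrite("pics/berth.png",cv2.resize(a,None,fx=8,fy=8,interpolation=cv2.INTER_CUBIC))
b=i[150:260,230:430]; cv2.imwrite("pics/tins.png",cv2.resize(b,None,fx=4,fy=4,interpolation=cv2.INTER_CUBIC))
E
```

```text
(no output)
```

View pics/berth.png

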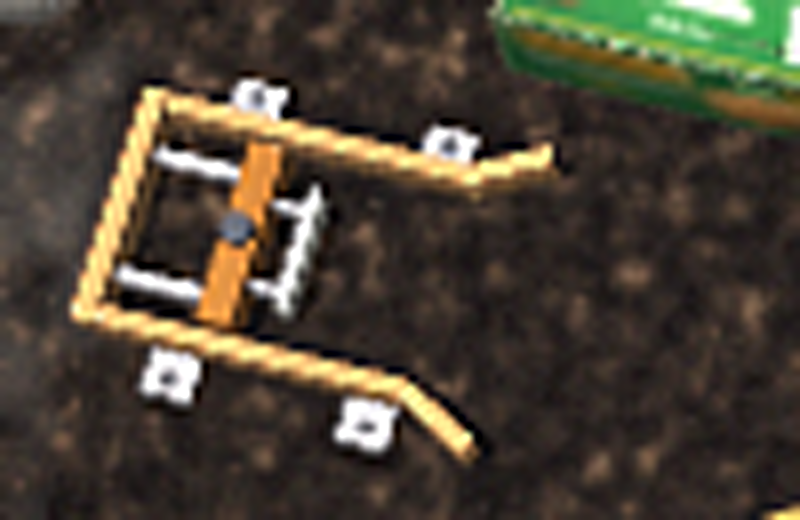

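View pics/tins.png

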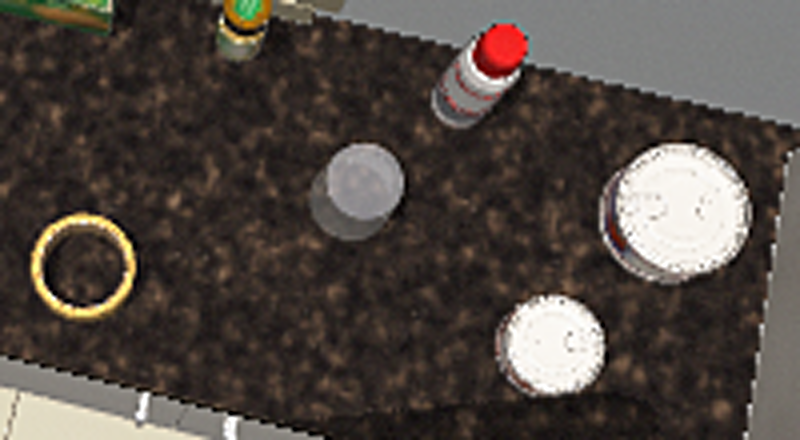

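The berth crop shows the rail bends at crop (475,178) and (402,382), back corners at (155,97) and (85,310), and the white pad face from (322,190) to (290,312). In the tins crop, the small tin's lid is centred at (552,344), the glass top at (366,181), the tape at (83,267) and the big tin at (685,208).

```bash
python3 - <<'E'
from h import *
B=lambda u,v,z:px2w("top",u/8-.44+150,v/8-.44+140,z)
S=lambda u,v,z:px2w("top",u/4-.4+230,v/4-.4+150,z)
np.set_printoptions(precision=1,suppress=True)
ub,lb,uc,lc=B(475,178,28),B(402,382,28),B(155,97,28),B(85,310,28)
print("bends",ub,lb,np.linalg.norm(ub-lb),"rear",uc,lc,np.linalg.norm(uc-lc))
m=(ub+lb)/2;r=(uc+lc)/2;ax=(r-m)[:2];L=np.hypot(*ax);ax/=L
n=(ub-lb)[:2];n/=np.hypot(*n);print("origin",m,"len",L,"yaw",np.degrees(np.arctan2(ax[1],ax[0])),"yaw2",np.degrees(np.arctan2(n[1],n[0]))+90, np.degrees(np.arctan2(*(uc-ub)[1::-1])),np.degrees(np.arctan2(*(lc-lb)[1::-1])))
for p in((322,190),(290,312)):
    q=B(*p,22);d=(q-m)[:2];print("pad",q,d@ax,d@[-ax[1],ax[0]])
for k,p in dict(tin=(552,344,40),tinL=(499,344,40),tinR=(606,344,40),big=(685,208,40),glass=(366,181,86),tape=(83,267,48),tapeL=(31,267,48),tapeR=(136,267,48)).items(): print(k,S(*p))
for k,(u,v) in dict(spicebase=(235,52),redbase=(458,110)).items(): print(k,S(u,v,0))
print("mug",px2w("top",165/1.5,287/1.5,30), "box", B(500,50,0),B(800,130,0))
E
```

```text
bends [590. 284.  28.] [488.  289.7  28. ] 102.22425105363565 rear [591.9 440.5  28. ] [485.3 441.   28. ] 106.58313120782674
origin [539.  286.8  28. ] len 153.9643037416821 yaw 90.15730699374227 yaw2 86.79686559819854 89.32815116365387 91.01490458344013
pad [568.7 353.   22. ] 66.15066502988738 -29.845082193001804
pad [508.5 350.6  22. ] 63.857701271026535 30.29868278939097
tin [ 461.2 -334.    40. ]
tinL [ 449.9 -288.9   40. ]
tinR [ 472.7 -380.    40. ]
big [ 610.1 -428.2   40. ]
glass [ 553.5 -140.6   86. ]
tape [426.   82.1  48. ]
tapeL [414.9 126.8  48. ]
tapeR [437.4  36.6  48. ]
spicebase [667.6  -3.7   0. ]
redbase [ 662.8 -219.7    0. ]
mug [393.5 603.5  30. ] box [662.3 295.9   0. ] [658.1 146.    0. ]
```

```bash
cat >> h.py <<'E'
def shift(p,yawdeg,p0,yaw0):
    c,s=np.cos(yaw0),np.sin(yaw0);d=np.array(p)-p0
    return np.round([c*d[0]+s*d[1],s*d[0]-c*d[1],-d[2],np.degrees(yaw0)-yawdeg],1)
E
python3 - <<'E'
from h import *
np.set_printoptions(precision=1,suppress=True)
print("microwave",px2w("top",625/1.5,400/1.5,0),"edge",px2w("top",230+0,150+355/4,0),px2w("top",230+80,150+108,0),"glassbase",px2w("top",230+350/4,150+203/4,0))
p0=[180.42,-598.413,193.861]
for p in ([290,-420,194],[461,-400,194],[461,-400,100]): print(p,shift(p,90,p0,.2928))
E
```

```text
microwave [ 402.  -532.1    0. ] edge [336.  136.3   0. ] [ 339.5 -158.8    0. ] glassbase [ 549.9 -141.6    0. ]
[290, -420, 194] [ 156.4 -139.2   -0.1  -73.2]
[461, -400, 194] [ 325.9 -109.    -0.1  -73.2]
[461, -400, 100] [ 325.9 -109.    93.9  -73.2]
```

step_arm([
  [[39,-35,0,-7,1],[78,-70,0,-14,0.5],[117,-104,0,-21,0.05],[156,-139,0,-28,0.05],[195,-132,0,-35,0.05],[230,-126,0,-42,0.05],[265,-120,0,-49,0.05],[295,-114,0,-56,0.05]],
])

```text
t: 0.82
eef_pos: [425.3, -403.5, 194.2]
tcp_rot: [3.141, 0.0, 1.276]
ft_force: [-0.6, -1.2, 0.9]
opening: 0.568
grip_force: 0.0
```

step_arm([
  [[0,0,0,-6,0.05],[0,0,0,-12,0.05],[0,0,0,-17.2,0.05],[0,0,0,-17.2,0.05],[0,0,0,-17.2,0.05]],
])

```text
t: 1.23
eef_pos: [423.6, -404.9, 193.7]
tcp_rot: [-3.141, -0.0, 1.568]
ft_force: [-0.1, -0.2, -0.5]
opening: 0.528
grip_force: 0.0
```

step_arm([
  [[0,18,30,0,0.05],[0,37,60,0,0.05],[0,37,95,0,0.05],[0,37,125,0,0.05],[0,37,140,0,0.05],[0,37,140,0,0.05],[0,37,140,0,0.05]],
])

```text
t: 1.82
eef_pos: [460.4, -405.1, 53.6]
tcp_rot: [-3.141, -0.001, 1.568]
ft_force: [0.4, -0.6, 0.3]
opening: 0.526
grip_force: 0.0
```

```bash
python3 - <<'E'
from h import *
i=env.read_camera("top");b=i[180:280,320:440];j=env.read_camera("scene");c=j[100:200,270:390]
cv2.imwrite("pics/app.png",np.hstack([cv2.resize(k,(400,333),interpolation=cv2.INTER_CUBIC) for k in(b,c)]))
s=env.state();print(s["eef_pos"],s["tcp_rot"],w2px("top",s["eef_pos"]))
E
```

```text
[ 461.01214016 -405.70900034   55.26804323] [3.14019587e+00 1.57247320e-03 1.56888788e+00] [389.26811013 240.22605101]
```

View pics/app.png

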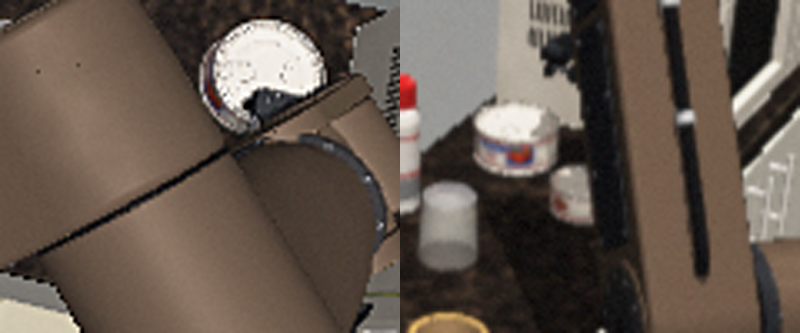

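The arm hides the small tin. The gripper's end passes near the large tin's edge, but the body stays about 30 mm above it, so I'm going down.

step_arm([
  [[0,0,15,0,0.05],[0,0,28,0,0.05],[0,0,38,0,0.05],[0,0,38,0,0.05],[0,0,38,0,0.05]],
])

```text
t: 2.33
eef_pos: [460.7, -405.3, 16.5]
tcp_rot: [3.141, 0.0, 1.57]
ft_force: [-0.1, 0.5, -0.4]
opening: 0.523
grip_force: 0.0
```

step_arm([
  [[5,0,0,0,0.05],[10,0,0,0,0.05],[15,0,0,0,0.05],[20,0,0,0,0.05],[24,0,0,0,0.05],[28,0,0,0,0.05],[32,0,0,0,0.05],[36,0,0,0,0.05]],
])

```text
t: 3.0
eef_pos: [460.8, -368.9, 16.1]
tcp_rot: [3.141, 0.001, 1.57]
ft_force: [0.1, -2.3, 1.5]
opening: 0.524
grip_force: 1.1
```

step_arm([
  [[6,-0.5,0,0,0.05],[13,-1.5,0,0,0.05],[21,-2.5,0,0,0.05],[29,-3.5,0,0,0.05],[37,-4.5,0,0,0.05],[45,-5.5,0,0,0.05],[53,-6.5,0,0,0.05],[61,-7.5,0,0,0.05]],
])

```text
t: 3.67
eef_pos: [453.0, -307.2, 15.9]
tcp_rot: [3.142, 0.0, 1.57]
ft_force: [1.0, -2.7, 2.1]
opening: 0.527
grip_force: 1.3
```

step_arm([
  [[8,-1,0,0,0.05],[16,-2,0,0,0.05],[24,-3,0,0,0.05],[32,-4,0,0,0.05],[40,-5,0,0,0.05],[48,-6,0,0,0.05],[56,-6.5,0,0,0.05],[62,-7,0,0,0.05]],
])

```text
t: 4.33
eef_pos: [446.0, -245.0, 15.8]
tcp_rot: [-3.141, -0.0, 1.571]
ft_force: [0.4, -2.0, 1.3]
opening: 0.527
grip_force: 1.3
```

```bash
python3 - <<'E'
from h import *
i=env.read_camera("top");b=i[150:270,260:420];j=env.read_camera("scene");c=j[100:220,230:390]
cv2.imwrite("pics/p1.png",np.hstack([cv2.resize(k,(400,300),interpolation=cv2.INTER_CUBIC) for k in(b,c)]))
s=env.state();print(s["eef_pos"],s["tcp_rot"],w2px("top",s["eef_pos"]))
E
```

```text
[ 445.83049546 -244.74348921   15.7207975 ] [-3.14066581e+00 -7.67888271e-04  1.57121596e+00] [340.33879969 234.41697943]
```

View pics/p1.png

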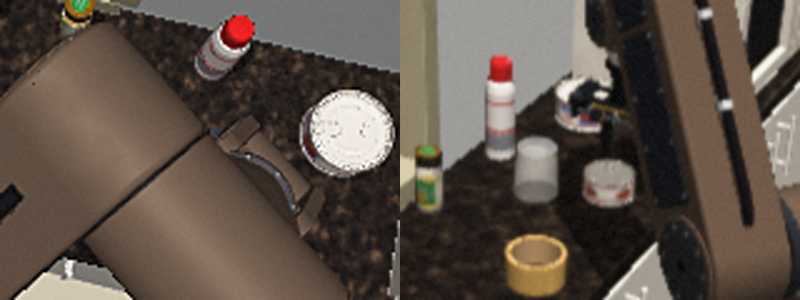

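The scene view shows the fingers behind the tin, with its lid at crop (609,170). The glass top is at (537,146) and the tape top at (537,247). I'll cross-check these positions.

```bash
python3 - <<'E'
from h import *
np.set_printoptions(precision=1,suppress=True)
f=lambda u,v,z:px2w("scene",230+(u-400)/2.5-.3,100+v/2.5-.3,z)
print("tin",f(609,170,40),"glass",f(537,146,86),"tape",f(537,247,48))
q=lambda p:(w2px("scene",p)-[230,100])*2.5+[400,0]
print(q([446,-200,40]),q([553,-141,86]),q([426,82,48]))
E
```

```text
tin [ 450.8 -209.3   40. ] glass [ 553.8 -145.5   86. ] tape [433.3  65.4  48. ]
[608.3 172.4] [535.3 146.5] [535.  252.9]
```

step_arm([
  [[7,0,0,0,0.05],[15,0,0,0,0.05],[23,0,0,0,0.05],[31,0,0,0,0.05],[39,0,0,0,0.05],[47,0,0,0,0.05],[54,0.5,0,0,0.05],[61,2,0,0,0.05]],
])

```text
t: 5.1
eef_pos: [448.1, -184.1, 15.8]
tcp_rot: [-3.141, -0.0, 1.571]
ft_force: [-0.7, -1.3, 0.4]
opening: 0.523
grip_force: 0.7
```

step_arm([
  [[7,3,0,0,0.05],[14,6,0,0,0.05],[21,9.5,0,0,0.05],[28,13,0,0,0.05],[35,16.5,0,0,0.05],[42,20,0,0,0.05],[49,23.5,0,0,0.05],[56,27,0,0,0.05]],
])

```text
t: 5.77
eef_pos: [475.5, -128.3, 15.8]
tcp_rot: [-3.142, 0.0, 1.57]
ft_force: [0.1, -1.2, -0.8]
opening: 0.526
grip_force: 0.7
```

step_arm([
  [[7,3.5,0,0,0.05],[14,7,0,0,0.05],[21,10.5,0,0,0.05],[28,14,0,0,0.05],[35,17.5,0,0,0.05],[42,21,0,0,0.05],[49,24.5,0,0,0.05],[56,28,0,0,0.05]],
])

```text
t: 6.43
eef_pos: [503.6, -72.3, 15.8]
tcp_rot: [-3.142, 0.0, 1.57]
ft_force: [-0.4, -2.1, -0.6]
opening: 0.52
grip_force: 0.7
```

```bash
python3 - <<'E'
from h import *
j=env.read_camera("scene");c=j[120:280,180:380]
cv2.imwrite("pics/p2.png",cv2.resize(c,(750,600),interpolation=cv2.INTER_CUBIC))
s=env.state();print(s["eef_pos"],s["tcp_rot"],s["ft_force"])
x,y=s["eef_pos"][:2]
for d in(45,):
  print((w2px("scene",[x,y+d,40])-[180,120])*3.75)
E
```

```text
[504.08548999 -71.52509678  15.86067326] [3.14117890e+00 1.42432036e-05 1.57077471e+00] [-0.523389    0.75224313 -0.53314366]
[376.20414319 239.88355031]
```

View pics/p2.png

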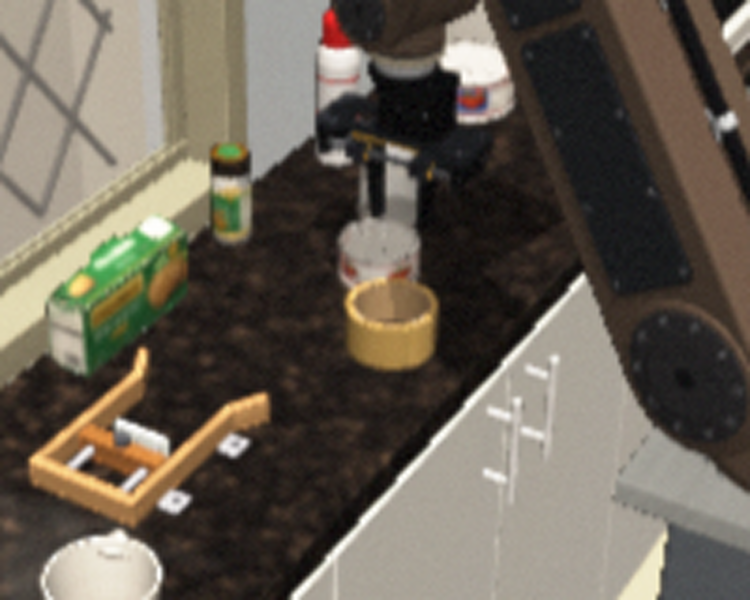

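The tin's lid at (379,242) matches the predicted (376,240). It is between the tape and the glass, clear of both, so I'm continuing.

step_arm([
  [[7,3.5,0,0,0.05],[14,7,0,0,0.05],[21,10.5,0,0,0.05],[28,14,0,0,0.05],[35,17.5,0,0,0.05],[42,21,0,0,0.05],[49,24,0,0,0.05],[56,27,0,0,0.05]],
])

```text
t: 7.15
eef_pos: [530.6, -16.3, 15.8]
tcp_rot: [3.142, 0.0, 1.57]
ft_force: [-0.8, -1.9, -1.0]
opening: 0.524
grip_force: 0.9
```

step_arm([
  [[7,3,0,0,0.05],[14,5.5,0,0,0.05],[21,7,0,0,0.05],[29,8,0,0,0.05],[37,8,0,0,0.05],[45,8,0,0,0.05],[53,8,0,0,0.05],[61,8,0,0,0.05]],
])

```text
t: 7.82
eef_pos: [538.2, 44.8, 15.8]
tcp_rot: [-3.142, 0.0, 1.57]
ft_force: [0.7, -1.8, 0.0]
opening: 0.522
grip_force: 0.9
```

step_arm([
  [[8,0,0,0,0.05],[16,0,0,0,0.05],[24,0,0,0,0.05],[32,0,0,0,0.05],[40,0,0,0,0.05],[48,0,0,0,0.05],[55,0,0,0,0.05],[60,0,0,0,0.05]],
])

```text
t: 8.48
eef_pos: [538.3, 104.8, 15.8]
tcp_rot: [3.142, 0.0, 1.571]
ft_force: [-0.2, -1.7, 1.2]
opening: 0.525
grip_force: 0.9
```

step_arm([
  [[5,0,0,0,0.05],[11,0,0,0,0.05],[18,0,0,0,0.05],[25,0,0,0,0.05],[32,0,0,0,0.05],[39,0,0,0,0.05],[44,0,0,0,0.05],[48,0,0,0,0.05]],
])

```text
t: 9.15
eef_pos: [538.3, 152.6, 15.8]
tcp_rot: [3.142, 0.0, 1.571]
ft_force: [0.3, -1.7, 0.1]
opening: 0.524
grip_force: 1.0
```

```bash
python3 - <<'E'
from h import *
j=env.read_camera("scene");c=j[190:280,160:280]
cv2.imwrite("pics/p3.png",cv2.resize(c,(800,600),interpolation=cv2.INTER_CUBIC))
s=env.state();print(s["eef_pos"],s["tcp_rot"],s["ft_force"])
x,y=s["eef_pos"][:2]
for p in([x,y+45,40],[539,287,0],[587,287,28],[491,287,28],[539,351,22]):
  print((w2px("scene",p)-[160,190])*6.667)
E
```

```text
[538.31568465 153.04288039  15.80065144] [ 3.14146023e+00 -6.09768697e-05  1.57091966e+00] [0.32906318 0.34566161 0.35079157]
[544.18324919 127.24502825]
[453.01716166 268.72847327]
[378.05699102 198.86464711]
[525.7013507  255.62018193]
[380.6186517  298.93289623]
```

View pics/p3.png

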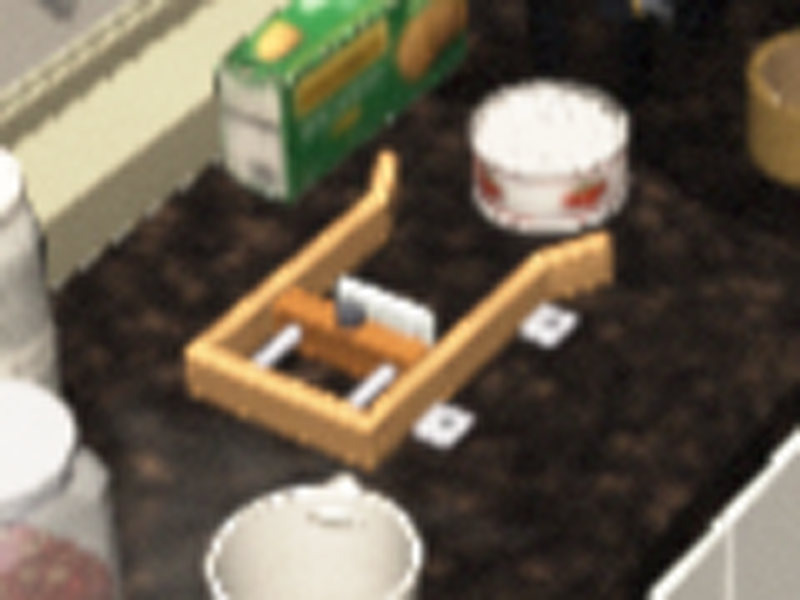

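The tin's lid at (549,130) is lined up with the mouth, whose rail bends are at (385,200) and (540,255). The pad face is around (387,310). I'll push it in, then slow down.

step_arm([
  [[5,0,0,0,0.05],[11,0,0,0,0.05],[17,0,0,0,0.05],[23,0,0,0,0.05],[29,0,0,0,0.05],[35,0,0,0,0.05],[41,0,0,0,0.05],[46,0,0,0,0.05]],
])

```text
t: 9.87
eef_pos: [538.3, 198.7, 15.8]
tcp_rot: [3.142, 0.0, 1.571]
ft_force: [-0.3, -1.2, 0.5]
opening: 0.529
grip_force: 0.8
```

step_arm([
  [[5,0,0,0,0.05],[10,0,0,0,0.05],[15,0,0,0,0.05],[20,0,0,0,0.05],[24,0,0,0,0.05],[28,0,0,0,0.05],[31,0,0,0,0.05],[34,0,0,0,0.05]],
])

```text
t: 10.53
eef_pos: [538.4, 232.2, 15.8]
tcp_rot: [-3.142, 0.0, 1.57]
ft_force: [0.6, -2.0, 0.7]
opening: 0.521
grip_force: 0.8
```

step_arm([
  [[2,0,0,0,0.05],[4,0,0,0,0.05],[6,0,0,0,0.05],[8,0,0,0,0.05],[9,0,0,0,0.05],[10,0,0,0,0.05],[11,0,0,0,0.05],[12,0,0,0,0.05]],
])

```text
t: 11.2
eef_pos: [538.4, 244.0, 15.8]
tcp_rot: [-3.142, 0.0, 1.57]
ft_force: [0.2, -1.2, -0.2]
opening: 0.526
grip_force: 0.8
```

step_arm([
  [[1,0,0,0,0.05],[2,0,0,0,0.05],[3,0,0,0,0.05],[4,0,0,0,0.05],[5,0,0,0,0.05],[6,0,0,0,0.05],[7,0,0,0,0.05],[8,0,0,0,0.05]],
])

```text
t: 11.87
eef_pos: [538.4, 252.0, 15.8]
tcp_rot: [-3.142, 0.0, 1.57]
ft_force: [-0.1, -1.3, 0.2]
opening: 0.525
grip_force: 0.8
```

step_arm([
  [[1,0,0,0,0.05],[2,0,0,0,0.05],[3,0,0,0,0.05],[4,0,0,0,0.05]],
])

```text
t: 12.2
eef_pos: [538.4, 256.0, 15.8]
tcp_rot: [3.142, 0.0, 1.57]
ft_force: [0.0, -2.1, 0.1]
opening: 0.526
grip_force: 0.8
```

step_arm([
  [[1,0,0,0,0.05],[2,0,0,0,0.05],[3,0,0,0,0.05]],
])

```text
t: 12.45
eef_pos: [538.4, 259.0, 15.8]
tcp_rot: [-3.142, 0.0, 1.57]
ft_force: [-0.0, -2.3, -0.7]
opening: 0.525
grip_force: 0.8
```

step_arm([
  [[1,0,0,0,0.05],[2,0,0,0,0.05],[3,0,0,0,0.05]],
])

```text
t: 12.7
eef_pos: [538.4, 262.0, 15.8]
tcp_rot: [3.142, 0.0, 1.57]
ft_force: [0.5, -1.4, 0.3]
opening: 0.527
grip_force: 0.8
```

step_arm([
  [[1,0,0,0,0.05],[2,0,0,0,0.05]],
])

```text
t: 12.87
eef_pos: [538.3, 263.8, 15.8]
tcp_rot: [-3.141, 0.0, 1.57]
ft_force: [0.1, -4.7, 0.4]
opening: 0.522
grip_force: 1.9
```

step_arm([
  [[1,0,0,0,0.05],[2,0,0,0,0.05],[2,0,0,0,0.05]],
])

```text
t: 13.12
eef_pos: [538.3, 265.6, 15.8]
tcp_rot: [-3.141, 0.001, 1.57]
ft_force: [0.5, -6.5, 0.6]
opening: 0.526
grip_force: 2.4
```

step_arm([
  [[1,0,0,0,0.05],[2,0,0,0,0.05],[2,0,0,0,0.05],[2,0,0,0,0.05]],
])

```text
t: 13.45
eef_pos: [538.3, 267.3, 15.7]
tcp_rot: [-3.141, 0.001, 1.57]
ft_force: [0.7, -8.4, 1.3]
opening: 0.528
grip_force: 3.3
```

step_arm([
  [[0.7,0,0,0,0.05],[1.3,0,0,0,0.05],[1.3,0,0,0,0.05],[1.3,0,0,0,0.05]],
])

```text
t: 13.78
eef_pos: [538.3, 268.3, 15.8]
tcp_rot: [-3.141, 0.001, 1.57]
ft_force: [0.9, -9.2, 2.4]
opening: 0.524
grip_force: 4.2
```

step_arm([
  [[0,0,0,0,0.05],[0,0,0,0,0.05],[0,0,0,0,0.05],[0,0,0,0,0.05],[0,0,0,0,0.05],[0,0,0,0,0.05],[0,0,0,0,0.05],[0,0,0,0,0.05]],
])

```text
t: 14.45
eef_pos: [538.3, 268.3, 15.8]
tcp_rot: [-3.141, 0.001, 1.57]
ft_force: [0.7, -9.7, 0.9]
opening: 0.529
grip_force: 4.1
```

step_arm([
  [[0.5,0,0,0,0.05],[0.5,0,0,0,0.05],[0.5,0,0,0,0.05],[0.5,0,0,0,0.05],[0.5,0,0,0,0.05],[0.5,0,0,0,0.05],[0.5,0,0,0,0.05],[0.5,0,0,0,0.05]],
])

```text
t: 15.12
eef_pos: [538.3, 268.7, 15.8]
tcp_rot: [-3.141, 0.001, 1.57]
ft_force: [1.0, -9.9, 2.0]
opening: 0.521
grip_force: 4.5
```

step_arm([
  [[0,0,0,0,0.05],[0,0,0,0,0.05],[0,0,0,0,0.05],[0,0,0,0,0.05],[0,0,0,0,0.05],[0,0,0,0,0.05],[0,0,0,0,0.05],[0,0,0,0,0.05]],
])

```text
t: 15.78
eef_pos: [538.3, 268.7, 15.8]
tcp_rot: [-3.141, 0.001, 1.57]
ft_force: [0.5, -10.0, 2.1]
opening: 0.525
grip_force: 4.5
```

step_arm([
  [[-0.5,0,0,0,0.05],[-1,0,0,0,0.05],[-1.5,0,0,0,0.05],[-2,0,0,0,0.05],[-2.5,0,0,0,0.05],[-3,0,0,0,0.05],[-3.5,0,0,0,0.05],[-4,0,0,0,0.05]],
])

```text
t: 16.45
eef_pos: [538.4, 265.7, 15.8]
tcp_rot: [3.142, 0.0, 1.57]
ft_force: [0.4, -3.3, 0.2]
opening: 0.526
grip_force: 1.7
```

step_arm([
  [[-0.5,0,0,0,0.05],[-1,0,0,0,0.05],[-1.5,0,0,0,0.05],[-2,0,0,0,0.05],[-2.5,0,0,0,0.05],[-3,0,0,0,0.05],[-4,0,0,0,0.05],[-5,0,0,0,0.05]],
])

```text
t: 17.12
eef_pos: [538.4, 260.8, 15.8]
tcp_rot: [3.141, -0.0, 1.57]
ft_force: [-0.1, 1.1, 0.9]
opening: 0.531
grip_force: 0.0
```

step_arm([
  [[-5,0,0,0,0.05],[-15,0,0,0,0.05],[-30,0,0,0,0.05],[-30,0,-25,0,0.05],[-30,0,-60,0,0.05],[-40,0,-100,0,0.05],[-70,0,-140,0,0.05],[-100,0,-170,0,0.05]],
])

```text
t: 17.78
eef_pos: [538.1, 165.7, 181.4]
tcp_rot: [3.14, -0.0, 1.572]
ft_force: [0.5, -0.4, -0.7]
opening: 0.526
grip_force: 0.0
```

step_arm([
  [[-35,0,0,0,0.05],[-70,0,0,0,0.05],[-105,0,0,0,0.05],[-140,0,0,0,0.05],[-140,0,0,0,0.05],[-140,0,0,0,0.05]],
])

```text
t: 18.28
eef_pos: [537.8, 24.5, 179.3]
tcp_rot: [-3.141, 0.0, 1.567]
ft_force: [-0.2, 0.7, -0.1]
opening: 0.522
grip_force: 0.0
```

```bash
python3 - <<'E'
from h import *
j=env.read_camera("scene");c=j[150:310,140:340];i=env.read_camera("top")[120:220,90:215]
cv2.imwrite("pics/p4.png",np.hstack([cv2.resize(k,(400,320),interpolation=cv2.INTER_CUBIC) for k in(c,i)]))
E
```

```text
(no output)
```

View pics/p4.png

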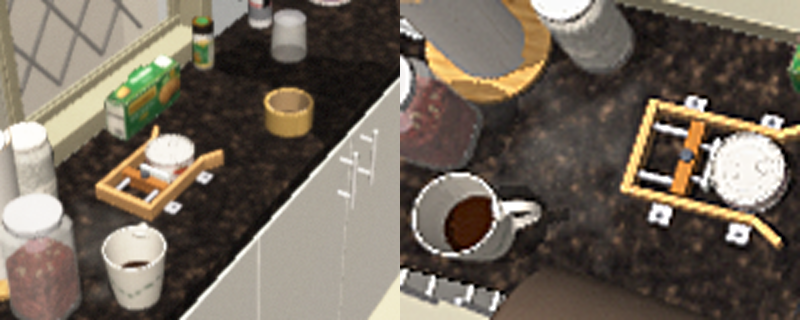

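The tin stands in the berth against the pad (lid at crop (748,172) in the top view). The mug, spice jar, tape and glass haven't moved, and the arm is clear.

```bash
python3 -c "
from cell import env
print(env.job_done())"
```

```text
the job is handed in; nothing more can be done
None
```

I pushed the tin between the tape and the glass into the berth, pressed the pad to about half its travel (roughly 6 mm by estimate, 10 N peak), held it for about 2 s, then let go; the tin stayed against the pad and the job was handed in at about 18 s.

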